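# Chuck a core bit and lift it out of its stand

## Task

In the loading stand a hand chuck sits loosely around the shank of a core bit. Turn the chuck's round knurled sleeve clockwise (seen from above) until its three jaws grip the bit firmly, then, holding the chuck by the sleeve, lift chuck and bit together straight up until the bit's lower end is at least 5 cm above the top of the stand. Finish while holding it there in the air, upright and still, carried by nothing but the gripper, with the other things on the table left alone.

Things in the scene. Friction and masses are not known exactly. Their poses are not given: they have to be found in the camera images.
- stand: Fixed loading stand; place and yaw vary. Steel base 120 x 110 x 12 mm, two grey side blocks (90 mm long along its x, 30 mm thick) with a 48 mm wide channel between them, open along x. Origin: centre of its underside on the table, z up. The chuck's flange lies on the blocks, 75 mm above the table; lips around it reach 81 mm and keep it from turning.
- chuck: Loose hand chuck with a vertical through bore, about 0.55 kg in all. Origin: centre of the underside of its 62 mm square, 12 mm thick flange, 75 mm above the table at the start; z up along its axis. Above the flange the round steel sleeve, 54 mm across, from 14 to 52 mm above the origin; on top three dark jaws from 55 to 69 mm, at most 27 mm out from the axis.
- sleeve_grip (a point): Point on the chuck's axis at a good height to grip the sleeve from above: 38 mm above the chuck's origin, 113 mm above the table at the start. Fingers may reach down to 16 mm above the chuck's origin without touching the flange. The sleeve is round, so it can be gripped at any yaw.
- sleeve (a joint): Angle of the knurled sleeve on the chuck, rad, growing clockwise seen from above, 0 (open) to 1.4; starts at 0 to 0.3. The three jaws move in together, 4.5 mm per rad; they touch the shank at about 1.0 and grip it firmly from about 1.12; no need to go beyond 1.25. It takes about 0.35 N m to turn, about twice that once the jaws bite, and stays where it is left.
- bit: Loose steel core bit, 141 mm long, about 0.2 kg, standing upright in the channel on the stand's base, 12 mm above the table: below a crown 34 mm across and 40 mm high, above it a shank 16 mm across that passes through the chuck. Origin: centre of its lower end, z up along its axis, 63 mm below the chuck's origin. With the jaws open it stays behind if the chuck is lifted.
- bit_top (a point): Centre of the upper end of the bit's shank, 141 mm above the bit's origin; at the start 78 mm above the chuck's origin and 153 mm above the table.
- spare_bit: Bystander: a shorter, loose core bit, 110 mm tall, 42 mm across at the bottom, standing on the table near the stand. Origin: centre of its underside.
- mortar_cube: Bystander: concrete cube of 50 mm near the stand. Origin: centre of its underside.
- weight: Bystander: brass weight, 40 mm across, 58 mm tall, near the stand. Origin: centre of its underside.
- rock_core: Bystander: stone cylinder standing upright, 52 mm across, 70 mm tall. Origin: centre of its underside.
- jar: Bystander: small jar, 60 mm across, 75 mm tall. Origin: centre of its underside.
- wrench: Bystander: wrench lying flat. Origin: middle of its underside.
- brush: Bystander: brush lying flat. Origin: middle of its underside.

How it is judged:
By the outcome, as a careful person would: the job done as asked, in the order asked, and still so for the second after the job is handed in, while the arm keeps its last pose, push and grip.
It also fails if it takes over 38 s, if anything falls off the work surface, if the arm or the gripper's body presses on something with over 40 N, if the wrist force passes 120 N, or if a joint passes its speed limit or range.

## Robot

A 6-joint arm with a two-finger parallel gripper is mounted at the origin on the work surface. World frame = base frame: x ahead of the robot, y to its left, z up, the work surface at z = 0. Lengths are in m, angles in rad, forces in N, time in s.
With the tool pointing down it reaches from about 0.2 to 0.875 m from the base axis. Payload 3.4 kg.
Tool frame: the origin (TCP) lies between the finger pads; the fingertips stand 25 mm ahead of it and the grasp point (between the pads) lies 6 mm ahead of it (r.nose_length is the z of the fingertips in the tool frame, in m); z points along the fingers, x is the direction in which the jaws open and shut, and the axes are right-handed (so a half turn about z gives the same grasp; the last joint's range is limited). The gripper opens to 94 mm and grips with 3 to 60 N. Pads are 16 mm wide; open, the fingers measure 119 mm over their backs; the gripper's body (75 mm by 177 mm) begins 78 mm behind the grasp point.
Start: joints at [-1.414, 0.276, 1.505, -0, 1.361, -0.121], TCP at [0.158, -0.553, 0.193] pointing down, gripper open.
Joint ranges: [-2.89, 2.89], [-0.75, 2.08], [0.22, 2.7], [-1.18, 4.32], [0.11, 2.71], [-2.7, 2.7]. Speed limits (rad/s): [2.57, 2.57, 3.14, 3.14, 3.14, 3.14].

## Interface

Orientations are given as a unit quaternion [w, x, y, z].
In Python, from plant import r, gripper_to, inverse_kinematics, vision, models, telemetry gives the robot as it stands. Calls block until the motion is done:
- r.move_to(position, orientation): joint-space move of the TCP to a pose.
- r.move_l(position, rot=None, vel=0.15, guard=None): straight line of the TCP; rot=None keeps the orientation; vel is the mean speed in m/s. With guard (N) it stops when the force on the tool has changed by that much, and returns True; else False.
- r.movej(angles): joint-space move.
- gripper_to(opening, f_grip=None): finger opening in m; f_grip is the grip in N (None keeps the last); returns when the fingers have stopped.
- r.hold(seconds).
- inverse_kinematics(position, orientation): joint angles nearest the present ones, or None.
- vision.snapshot(name): name is "side" or "top" or "wrist"; returns the picture (400x640x3 uint8, red, green, blue); there is no depth.
- vision.get_calibration(name): a dict with "fx", "fy", "cx", "cy" (pixels), "position" and "orientation" of the camera in the world. Camera axes: x right, y down, z forward; pixel columns grow to the right and rows downward; lengths in m; the calibration is good to about 2 mm. A picture is of the moment at which its call begins: read the wrist's pose just before it. get_calibration takes no time and is no camera call; for the wrist camera it gives the pose at the moment of the call.
A pose or a line that the arm cannot do raises r.PlanningError and nothing moves.
- r.sign_off(): hands the job in, once; it reports no verdict.
Trained networks look in the newest picture that a camera, given by its name, has taken for a name from the list of things; names that differ only in an ending like _2 or _b are one class to them, and where a whole thing is asked for, a point or a joint stands for the part that bears it (a point fixed in the world has none). Each returns a list of dicts, best first, with "score" (0 to 1); they miss things now and then, are a little off and sometimes report something else, mostly with a low value. They report only what shows in the picture. A call takes as long as a camera call.
- models.boxes_of(thing, camera): "at" ([x, y, z] in m, in world coordinates, good to about 4 mm: the middle of the surface that is visible of it).
- models.regions_of(thing, camera): "pixels" (400x640 bool, what is visible of it).
- models.mark_of(thing, camera): "at" ([x, y, z] in m, in world coordinates, good to about 4 mm: a listed point, or the origin of a listed thing).
Readings, each from a call of its own:
- telemetry.current_t(): time.
- telemetry.current_joints(): joint angles.
- telemetry.current_dq(): joint speeds.
- telemetry.current_joint_efforts(): joint torques, N m.
- telemetry.current_ee_pos(): TCP position.
- telemetry.current_tool_rot(): TCP orientation.
- telemetry.current_wrist_force(): force on the tool from outside, world axes, zero at the start.
- telemetry.current_torque(): the same for the moment, N m.
- telemetry.current_opening(): finger opening in m.
Only numpy, scipy, OpenCV 4.12 (cv2) and the standard library are available. Lean on these libraries where they do the work, as an engineer would, in place of code of your own. Each camera call takes 0.05 s, during which the arm holds its last target.

## Working session

There is one attempt and no reset: what is moved stays moved. The work goes in short steps, each a Python script; the robot and the scene stay as the last script left them, time stands still between calls to the robot, and variables do not carry over. Pictures are saved under pics/ and viewed, and the job is handed in when it is done.

```bash
mkdir -p pics; ls; python3 - <<'E'
from plant import r,vision,models,telemetry
import cv2
print(telemetry.current_t())
for c in ["side","top","wrist"]:
    im=vision.snapshot(c); cv2.imwrite(f"pics/a_{c}.png",im[:,:,::-1])
    for th in ["sleeve_grip","bit_top","chuck","stand","spare_bit","mortar_cube","weight","rock_core","jar","wrench","brush"]:
        try: print(c,th,[(d["at"].round(3).tolist() if hasattr(d["at"],"round") else d["at"],round(d["score"],2)) for d in models.mark_of(th,c)[:2]])
        except Exception as e: print(c,th,e)
    
print(telemetry.current_t(), telemetry.current_tool_rot())
E
```

```text
pics
0.0
side sleeve_grip [([0.6014, 0.0802, 0.1159], 0.83), ([0.6017, 0.0801, 0.0104], 0.37)]
side bit_top [([0.604, 0.0782, 0.1552], 0.55)]
side chuck [([0.6051, 0.08, 0.0727], 0.6)]
side stand [([0.6053, 0.0841, -0.0041], 0.56)]
side spare_bit [([0.6971, -0.0054, -0.0001], 0.52), ([0.6424, 0.4629, 0.0016], 0.49)]
side mortar_cube [([0.685, 0.1686, -0.0019], 0.96), ([0.605, 0.08, 0.0717], 0.74)]
side weight [([0.5193, -0.0024, 0.0017], 0.59)]
side rock_core [([0.6327, -0.4124, 0.0009], 0.73)]
side jar [([0.4975, 0.4089, -0.0002], 0.87), ([0.6012, 0.0815, 0.157], 0.68)]
side wrench [([0.6045, 0.0799, -0.001], 0.72)]
side brush [([0.6446, 0.4636, -0.0003], 0.93)]
top sleeve_grip [([0.6076, 0.0808, 0.1162], 0.9)]
top bit_top [([0.6052, 0.0817, 0.1528], 0.47)]
top chuck [([0.6049, 0.0797, 0.0762], 0.92)]
top stand [([0.6025, 0.0824, 0.0004], 0.69)]
top spare_bit [([0.6972, -0.0039, -0.001], 0.51)]
top mortar_cube [([0.6807, 0.1726, 0.0017], 0.75)]
top weight [([0.5193, -0.0101, -0.0011], 0.47)]
top rock_core [([0.6307, -0.4138, -0.0012], 0.84)]
top jar [([0.4995, 0.4085, 0.0025], 0.82), ([0.6827, 0.171, 0.0008], 0.66)]
top wrench [([0.4779, -0.4207, 0.0009], 0.75)]
top brush [([0.642, 0.4651, 0.0021], 0.61)]
wrist sleeve_grip []
wrist bit_top []
wrist chuck []
wrist stand []
wrist spare_bit []
wrist mortar_cube []
wrist weight []
wrist rock_core []
wrist jar []
wrist wrench []
wrist brush []
1.8 [ 2.84499876e-05  7.98198157e-01 -6.02394971e-01  1.98157503e-05]
```

View pics/a_side.png

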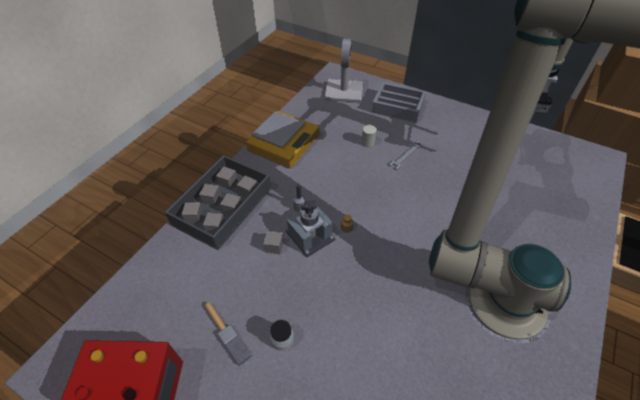

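View pics/a_top.png

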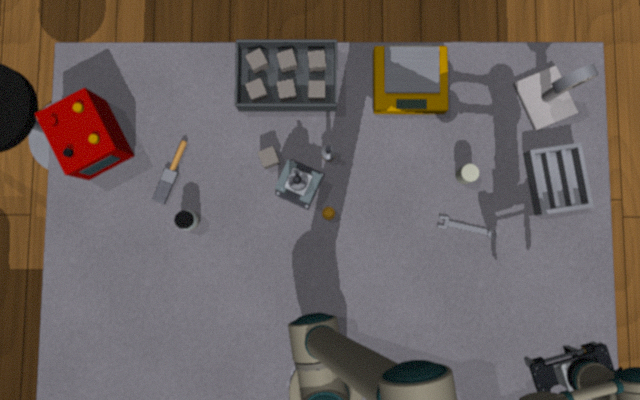

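The side view shows the stand with the chuck at about pixel (310,225), the cube at (273,242), the weight at (347,223) and the spare bit behind at (299,195). The top view shows the stand at (299,182). The networks agree on the chuck axis at about (0.605, 0.080). Next I move above it and check with the wrist camera.

```bash
cat > h.py <<'E'
import numpy as np
from scipy.spatial.transform import Rotation as R
def down(yaw): # tool x at world angle yaw, z down
    x=np.array([np.cos(yaw),np.sin(yaw),0]);z=np.array([0,0,-1.]);y=np.cross(z,x)
    q=R.from_matrix(np.c_[x,y,z]).as_quat(); return [q[3],q[0],q[1],q[2]]
E
python3 - <<'E'
from h import *
from plant import r,vision,models,telemetry,inverse_kinematics
import cv2
p=[0.605,0.080,0.27]
for y in np.arange(-3,3.1,0.5):
    q=inverse_kinematics(p,down(y)); print(y, None if q is None else np.round(q,2))
E
```

```text
-3.0 None
-2.5 [ 0.02  0.3   1.28 -0.    1.56  2.52]
-2.0 [ 0.02  0.3   1.28 -0.    1.56  2.02]
-1.5 [ 0.02  0.3   1.28 -0.    1.56  1.52]
-1.0 [ 0.02  0.3   1.28 -0.    1.56  1.02]
-0.5 [ 0.02  0.3   1.28 -0.    1.56  0.52]
0.0 [ 0.02  0.3   1.28 -0.    1.56  0.02]
0.5 [ 0.02  0.3   1.28 -0.    1.56 -0.48]
1.0 [ 0.02  0.3   1.28 -0.    1.56 -0.98]
1.5 [ 0.02  0.3   1.28 -0.    1.56 -1.48]
2.0 [ 0.02  0.3   1.28 -0.    1.56 -1.98]
2.5 [ 0.02  0.3   1.28 -0.    1.56 -2.48]
3.0 None
```

```bash
python3 - <<'E'
from h import *
from plant import r,vision,models,telemetry,gripper_to
import cv2
gripper_to(0.094,40)
r.move_to([0.605,0.080,0.27],down(1.0))
im=vision.snapshot("wrist"); cv2.imwrite("pics/b_wrist.png",im[:,:,::-1])
for c in ["wrist"]:
    for th in ["sleeve_grip","bit_top","chuck","stand","spare_bit"]:
        print(c,th,[(np.round(d["at"],4).tolist(),round(d["score"],2)) for d in models.mark_of(th,c)[:2]])
print(telemetry.current_t(), telemetry.current_ee_pos(),telemetry.current_opening(),telemetry.current_wrist_force(),telemetry.current_torque())
c=vision.get_calibration("wrist"); print(c)
E
```

```text
wrist sleeve_grip []
wrist bit_top [([0.6043, 0.0762, 0.1534], 0.7)]
wrist chuck [([0.6051, 0.0781, 0.0724], 0.71)]
wrist stand []
wrist spare_bit [([0.6998, -0.0023, -0.001], 0.67)]
5.0667 [0.60505341 0.07958818 0.26996112] 0.09392419320813493 [ 0.01726317  0.03905124 -0.17529507] [ 0.00777596 -0.09813818  0.01624757]
{'fx': 343.55039096479334, 'fy': 343.55039096479334, 'cx': 326.0320021563723, 'cy': 202.2861989551474, 'position': array([0.53278493, 0.12533971, 0.46214889]), 'orientation': array([0.12791101, 0.86850126, 0.47386554, 0.06925163])}
```

View pics/b_wrist.png

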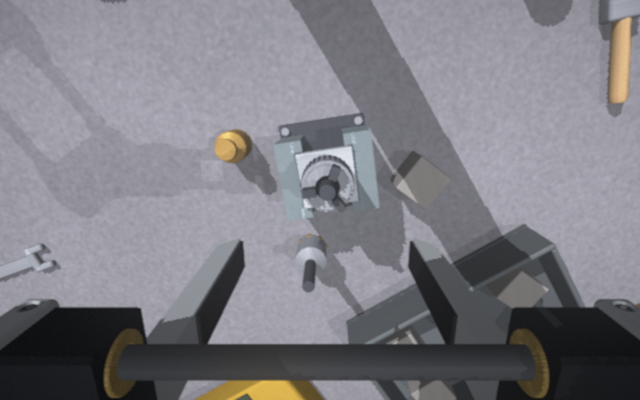

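The wrist view shows the bit's top end at about (327,188), the sleeve around it, and clear space where the fingers go. The spare bit is at (310,262), clear of the descent. I'll triangulate the bit top and then grip.

```bash
python3 - <<'E'
from h import *
from plant import r,vision,models,telemetry,gripper_to
import cv2
c=vision.get_calibration("wrist")
o=c["orientation"];Rm=R.from_quat([o[1],o[2],o[3],o[0]])
def px(u,v,z):
    d=Rm.apply([(u-c["cx"])/c["fx"],(v-c["cy"])/c["fy"],1]); return c["position"]+d*(z-c["position"][2])/d[2]
print("bit top",px(327,188,0.153).round(4))
p=[0.605,0.0792,0.119]   # grasp point 6 mm ahead -> z 0.113
r.move_l([0.605,0.0792,0.20],vel=0.15)
print(r.move_l(p,vel=0.06,guard=8))
w=lambda:(telemetry.current_wrist_force().round(2),telemetry.current_torque().round(3))
print(telemetry.current_ee_pos(),w())
gripper_to(0.03,55)
print(telemetry.current_opening(),w(),telemetry.current_t())
im=vision.snapshot("wrist"); cv2.imwrite("pics/c_wrist.png",im[:,:,::-1])
E
```

```text
bit top [0.5996 0.0831 0.153 ]
False
[0.60532337 0.0792156  0.11945159] (array([ 0.62, -0.04, -0.06]), array([ 0.011, -0.14 , -0.025]))
0.031054388726915818 (array([-7.03, -6.72,  6.43]), array([-1.473,  1.275,  0.634])) 8.2833
```

View pics/c_wrist.png

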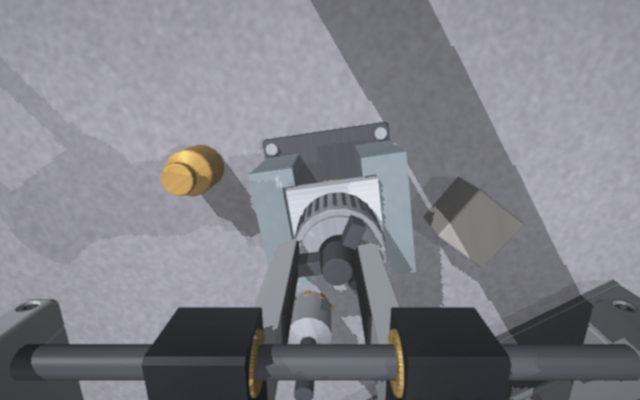

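The fingers closed to 31 mm, not the 54 mm of the sleeve, so the grasp is off the sleeve's diameter. I'll check the geometry by projecting points into this picture.

```bash
python3 - <<'E'
from h import *
from plant import r,vision,models,telemetry
import cv2
c=vision.get_calibration("wrist")
o=c["orientation"];Rm=R.from_quat([o[1],o[2],o[3],o[0]])
def proj(P):
    q=Rm.inv().apply(np.array(P)-c["position"]); return (q[:2]/q[2]*c["fx"]+[c["cx"],c["cy"]]).round(0)
t=telemetry.current_ee_pos(); x=R.from_quat(np.roll(telemetry.current_tool_rot(),-1)).apply([1,0,0])
print(t,x)
for s in (1,-1):
  for z in (0.025,0): print("tip",s,z,proj(t+s*x*0.0155-[0,0,z]))
for z in (.153,.127,.094): print("axis at tcp",z,proj([t[0],t[1],z]))
im=cv2.imread("pics/c_wrist.png"); cv2.imwrite("pics/c_crop.png",cv2.resize(im[130:400,220:440],None,fx=2.2,fy=2.2,interpolation=cv2.INTER_CUBIC))
for cam in ("top","side","wrist"):
    vision.snapshot(cam)
    for th in ["sleeve_grip","bit_top","chuck","stand"]:
        print(cam,th,[(np.round(d["at"],4).tolist(),round(d["score"],2)) for d in models.mark_of(th,cam)[:1]])
E
```

```text
[0.60142818 0.07587436 0.11932195] [ 0.53805245  0.84286179 -0.00914108]
tip 1 0.025 [351. 231.]
tip 1 0 [353. 246.]
tip -1 0.025 [305. 231.]
tip -1 0 [302. 246.]
axis at tcp 0.153 [327. 273.]
axis at tcp 0.127 [327. 251.]
axis at tcp 0.094 [328. 231.]
top sleeve_grip [([0.6082, 0.0819, 0.1147], 0.55)]
top bit_top []
top chuck [([0.6059, 0.084, 0.0753], 0.48)]
top stand [([0.6021, 0.0801, 0.002], 0.65)]
side sleeve_grip [([0.6051, 0.0829, 0.1166], 0.76)]
side bit_top [([0.606, 0.0763, 0.1527], 0.47)]
side chuck [([0.6029, 0.0779, 0.0765], 0.64)]
side stand [([0.6057, 0.0789, 0.0001], 0.88)]
wrist sleeve_grip [([0.6089, 0.0856, 0.1131], 0.67)]
wrist bit_top [([0.6066, 0.0775, 0.1526], 0.97)]
wrist chuck [([0.6067, 0.077, 0.0747], 0.71)]
wrist stand []
```

View pics/c_crop.png

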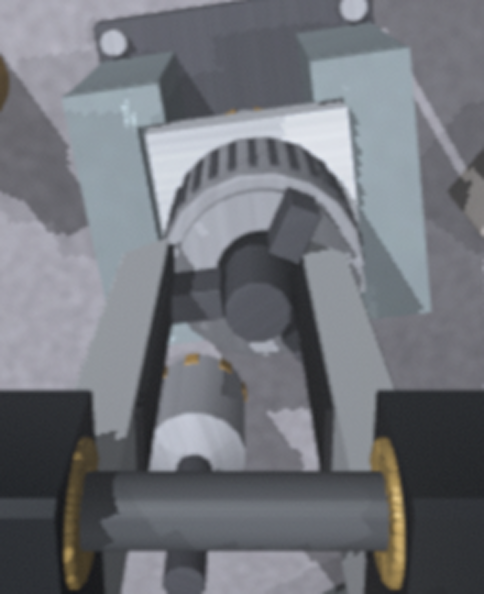

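```bash
cat >> h.py <<'E'
def cam(c):
    o=c["orientation"];Rm=R.from_quat([o[1],o[2],o[3],o[0]])
    def proj(P):
        q=Rm.inv().apply(np.array(P)-c["position"]); return (q[:2]/q[2]*c["fx"]+[c["cx"],c["cy"]])
    def px(u,v,z):
        d=Rm.apply([(u-c["cx"])/c["fx"],(v-c["cy"])/c["fy"],1]); return c["position"]+d*(z-c["position"][2])/d[2]
    return proj,px
E
python3 - <<'E'
from h import *
from plant import r,vision,models,telemetry,gripper_to
import cv2
gripper_to(0.094)
w=lambda:(telemetry.current_wrist_force().round(2),telemetry.current_torque().round(3))
print(telemetry.current_opening(),w(),telemetry.current_ee_pos())
im=vision.snapshot("wrist"); c=vision.get_calibration("wrist")
proj,px=cam(c)
b=im[:,:,::-1].copy(); cv2.imwrite("pics/d_wrist.png",b)
def circ(x,y,z,rad,col):
    P=[proj([x+rad*np.cos(a),y+rad*np.sin(a),z]) for a in np.linspace(0,6.283,60)]
    cv2.polylines(b,[np.int32(P)],True,col,1)
x,y=0.605,0.080
circ(x,y,.127,.027,(0,0,255));circ(x,y,.089,.027,(0,255,255));circ(x,y,.153,.008,(0,255,0))
cv2.imwrite("pics/d_over.png",cv2.resize(b[100:400,200:460],None,fx=2,fy=2,interpolation=cv2.INTER_CUBIC))
print(telemetry.current_t())
E
```

```text
0.09405268197170372 (array([0.17, 0.15, 0.98]), array([-0.003, -0.125,  0.023])) [0.60501385 0.07922685 0.118998  ]
10.2
```

View pics/d_over.png

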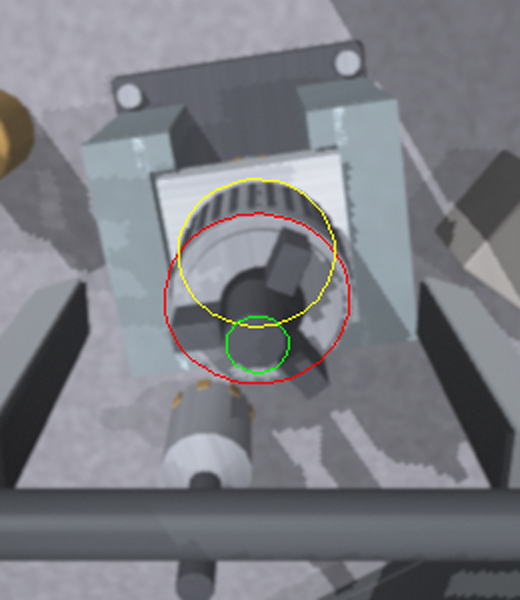

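View pics/d_wrist.png

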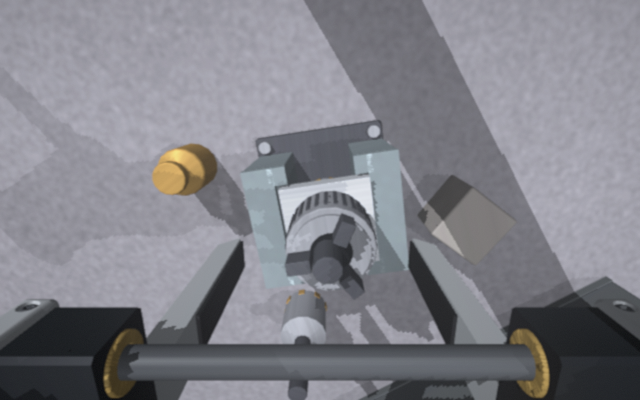

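```bash
python3 - <<'E'
from h import *
from plant import r,vision,models,telemetry,gripper_to
import cv2
print(r.nose_length, telemetry.current_joints().round(3), telemetry.current_tool_rot().round(4))
wc=vision.get_calibration("wrist"); print(wc["position"],R.from_quat(np.roll(wc["orientation"],-1)).as_matrix().round(3))
for n in ("side","top"):
    im=vision.snapshot(n)[:,:,::-1].copy(); proj,px=cam(vision.get_calibration(n))
    t=telemetry.current_ee_pos(); a=1.0; x=np.array([np.cos(a),np.sin(a),0])
    u,v=proj([.605,.08,.12]).astype(int)
    k=7; im2=cv2.resize(im[v-40:v+40,u-55:u+55],None,fx=k,fy=k,interpolation=cv2.INTER_CUBIC)
    cv2.imwrite(f"pics/e_{n}0.png",im2)
    def pt(P,col):
        q=(proj(P)-[u-55,v-40]+.5)*k; cv2.circle(im2,tuple(int(s) for s in q),4,col,-1)
    for s in (1,-1):
        pt(t+s*x*.047-[0,0,.025],(0,0,255)); pt(t+s*x*.047,(0,255,0))
    pt([.605,.08,.127],(255,0,0))
    cv2.imwrite(f"pics/e_{n}.png",im2)
E
```

```text
0.025 [ 0.016  0.376  1.544  0.     1.221 -0.984] [-0.      0.8776  0.4794  0.    ]
[0.53270833 0.12487146 0.31118117] [[ 0.541  0.806  0.242]
 [ 0.841 -0.518 -0.156]
 [-0.001  0.288 -0.958]]
```

View pics/e_side.png

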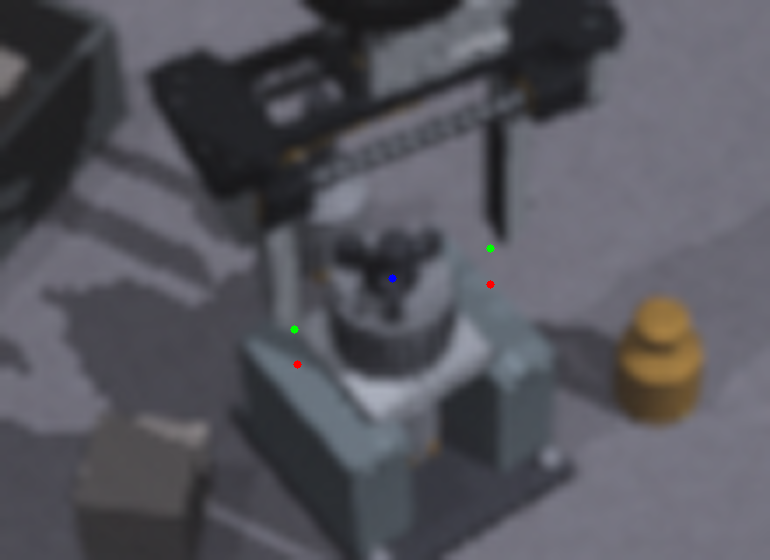

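View pics/e_top.png

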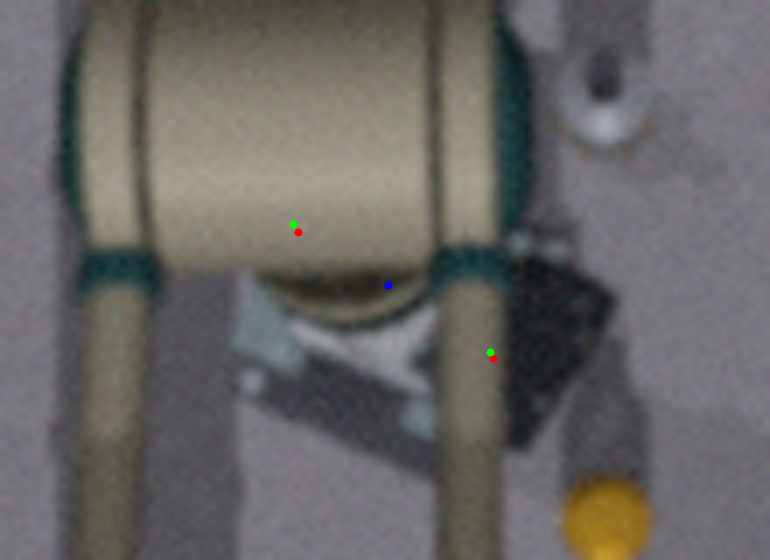

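The side view shows the real fingertips at about (285,322) and (500,238) in the crop. The projected nominal tips are at (297,364) and (490,284), so the tips sit roughly 30 mm higher than the stated tool frame implies. The fingers therefore closed on the jaws above the sleeve. I'll quantify the offset before going lower.

```bash
python3 - <<'E'
from h import *
from plant import vision,telemetry
import cv2
t=telemetry.current_ee_pos(); x=np.array([np.cos(1),np.sin(1),0]); y=np.cross([0,0,-1],x)
print("tool y",y)
S,_=cam(vision.get_calibration("side")); W,_=cam(vision.get_calibration("wrist"))
u,v=S([.605,.08,.12]).astype(int)
f=lambda P:((S(P)-[u-55,v-40]+.5)*7).round(0)
for z in (.094,.105,.115,.12,.125,.13,.135):
    P=lambda sx,sy:np.array([t[0],t[1],0])+sx*x+sy*y+[0,0,z]
    print(z,"side -x mid",f(P(-.053,0)),"+x mid",f(P(.053,0)),"| wrist near-inner corners",*[W(P(s*.047,q)).round(0) for s in (-1,1) for q in (-.008,.008)])
print(telemetry.current_t())
im=cv2.imread("pics/d_wrist.png"); cv2.imwrite("pics/d_tips.png",cv2.resize(im[200:360,160:500],None,fx=2.3,fy=2.3,interpolation=cv2.INTER_CUBIC))
E
```

```text
tool y [ 0.84147098 -0.54030231  0.        ]
0.094 side -x mid [502. 279.] +x mid [285. 370.] | wrist near-inner corners [257. 220.] [259. 242.] [397. 220.] [396. 242.]
0.105 side -x mid [503. 264.] +x mid [283. 354.] | wrist near-inner corners [254. 226.] [255. 249.] [401. 226.] [399. 249.]
0.115 side -x mid [503. 249.] +x mid [282. 340.] | wrist near-inner corners [251. 231.] [252. 255.] [404. 231.] [403. 255.]
0.12 side -x mid [503. 242.] +x mid [281. 333.] | wrist near-inner corners [249. 234.] [251. 259.] [406. 234.] [404. 259.]
0.125 side -x mid [503. 235.] +x mid [281. 326.] | wrist near-inner corners [247. 238.] [249. 263.] [408. 238.] [406. 262.]
0.13 side -x mid [503. 228.] +x mid [280. 319.] | wrist near-inner corners [245. 241.] [247. 266.] [410. 241.] [408. 266.]
0.135 side -x mid [503. 220.] +x mid [279. 311.] | wrist near-inner corners [243. 245.] [245. 271.] [412. 245.] [410. 270.]
10.3
```

View pics/d_tips.png

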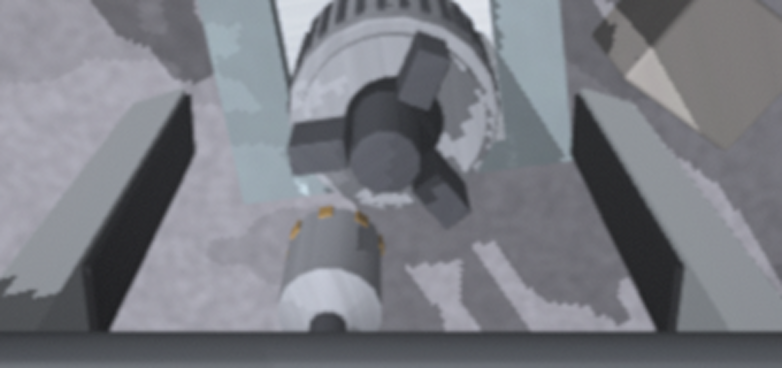

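View pics/e_side0.png

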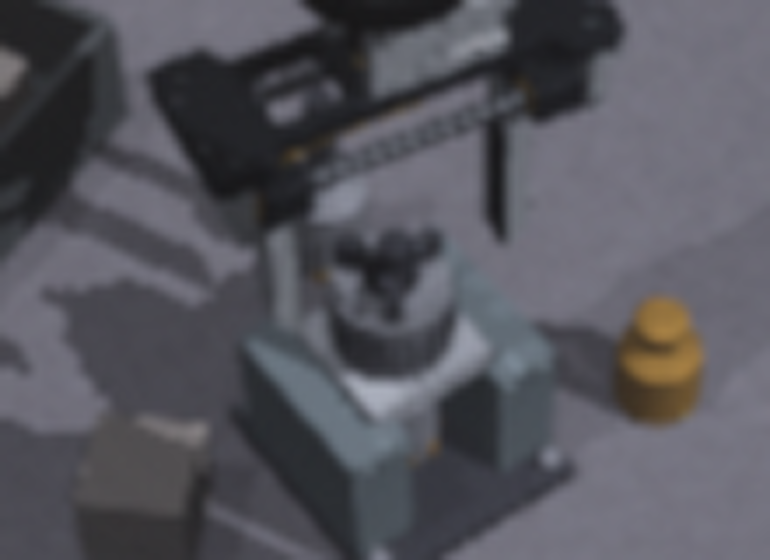

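The wrist view puts the finger corners at (242,241) and (245,267), which matches a tip height of about 0.129, so the tips are about 34 mm higher than stated. The lateral fit is good, and the chuck axis lies about 2 mm towards tool +x. I'll go 32 mm lower, guarded, and grip the sleeve.

```bash
python3 - <<'E'
from h import *
from plant import r,vision,models,telemetry,gripper_to
import cv2
w=lambda:(telemetry.current_wrist_force().round(2),telemetry.current_torque().round(3))
r.move_l([.6062,.0812,.117],vel=.05)
print(r.move_l([.6062,.0812,.087],vel=.04,guard=6), telemetry.current_ee_pos(),w())
im=vision.snapshot("wrist"); cv2.imwrite("pics/f_wrist.png",im[:,:,::-1])
gripper_to(0.040,55)
print(telemetry.current_opening(),telemetry.current_ee_pos(),w(),telemetry.current_t())
im=vision.snapshot("wrist"); cv2.imwrite("pics/g_wrist.png",im[150:400,180:480,::-1].repeat(2,0).repeat(2,1))
im=vision.snapshot("side"); cv2.imwrite("pics/g_side.png",cv2.resize(im[180:270,255:365,::-1],None,fx=6,fy=6,interpolation=cv2.INTER_CUBIC))
E
```

```text
False [0.60644662 0.08121874 0.08717999] (array([ 1.  , -0.35,  0.89]), array([ 0.023, -0.155,  0.009]))
0.053287872544092146 [0.60632042 0.08133848 0.08703226] (array([ 0.7 ,  0.42, -0.33]), array([ 0.081, -0.187,  0.016])) 12.2083
```

View pics/g_wrist.png

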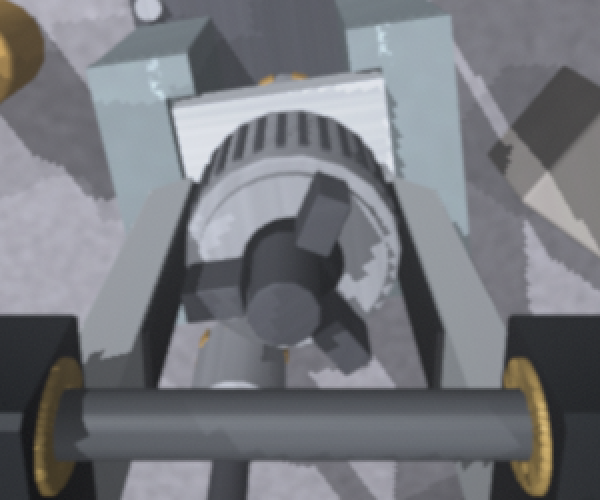

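View pics/g_side.png

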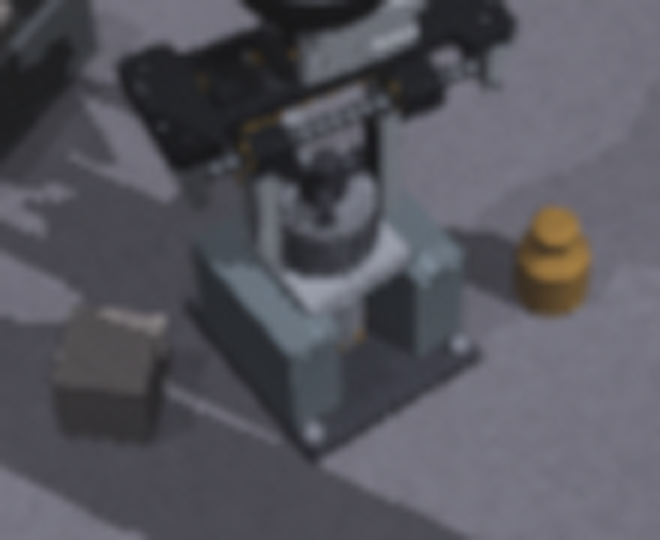

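The wrist view shows both pads flat on opposite sides of the sleeve, with an opening of 53 mm and near-zero side forces. I'll turn clockwise in steps and watch the torque.

```bash
python3 - <<'E'
from h import *
from plant import r,vision,models,telemetry,gripper_to
gripper_to(0.040,60)
q0=np.array(telemetry.current_joints()); t0=telemetry.current_torque()[2]
for d in (0.1,.3,.5,.7,.8,.85):
    q=q0.copy(); q[5]+=d; r.movej(q)
    print(d,telemetry.current_torque().round(3),telemetry.current_wrist_force().round(1),round(telemetry.current_opening(),4),(np.array(telemetry.current_joints())-q0)[5].round(3),telemetry.current_t())
E
```

```text
0.1 [-0.21   0.109 -0.041] [-2.4 -2.4  1.9] 0.053 0.098 12.775
0.3 [-0.449  0.165 -0.015] [-0.7 -2.9  1.5] 0.0534 0.296 13.0833
0.5 [-0.614  0.268  0.056] [-1.6 -3.8  2.3] 0.0532 0.495 13.3917
0.7 [-0.766  0.331  0.098] [-2.6 -4.1  1.8] 0.0531 0.694 13.7
0.8 [-0.854  0.324  0.046] [-2.2 -3.8  2.6] 0.0534 0.795 13.95
0.85 [-0.849  0.416  0.043] [-3.4 -4.4  3.1] 0.0535 0.845 14.2
```

```bash
python3 - <<'E'
from plant import vision,telemetry
import cv2
im=vision.snapshot("wrist"); cv2.imwrite("pics/h_wrist.png",im[150:400,180:480,::-1].repeat(2,0).repeat(2,1))
print(telemetry.current_joint_efforts().round(2))
E
```

```text
[  2.44 -43.92 -22.3    1.59  -1.11   0.06]
```

View pics/h_wrist.png

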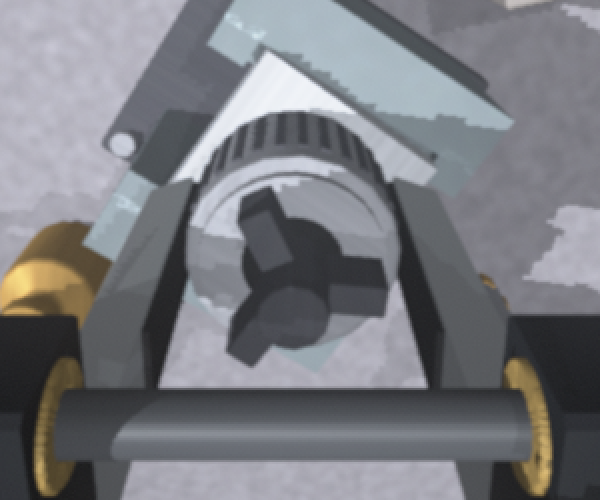

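The jaws have moved in (tip to axis about 103 → 92 px at 2x zoom, roughly 3 mm), so the sleeve is turning with the fingers. I'll continue in small steps.

```bash
python3 - <<'E'
from h import *
from plant import r,vision,models,telemetry,gripper_to
import cv2
q0=np.array(telemetry.current_joints()); q0[5]=-0.984
for d in (.91,.97,1.03,1.08,1.12,1.15):
    q=q0.copy(); q[5]+=d; r.movej(q)
    T=telemetry.current_torque()
    print(d,T.round(3),telemetry.current_wrist_force().round(1),round(telemetry.current_opening(),4),(np.array(telemetry.current_joints())-q0)[5].round(4),telemetry.current_joint_efforts()[5].round(3),telemetry.current_t())
    if abs(T[2])>1.0: print("stop"); break
im=vision.snapshot("wrist"); cv2.imwrite("pics/i_wrist.png",im[150:400,180:480,::-1].repeat(2,0).repeat(2,1))
E
```

```text
0.91 [-0.659  0.29   0.107] [-2.7 -3.1  1.8] 0.0534 0.906 0.121 14.5
0.97 [-0.723  0.335  0.077] [-2.4 -3.4  3.1] 0.0528 0.9671 0.09 14.75
1.03 [-0.758  0.378  0.063] [-3.8 -3.8  2.8] 0.0535 1.0275 0.121 15.0
1.08 [-0.803  0.338  0.252] [-2.7 -4.   2.5] 0.0531 1.0777 0.227 15.25
1.12 [-0.776  0.359  0.281] [-3.  -4.5  2.6] 0.0533 1.1178 0.302 15.5
1.15 [-0.832  0.354  0.46 ] [-3.1 -4.1  2.3] 0.0535 1.1477 0.421 15.75
```

View pics/i_wrist.png

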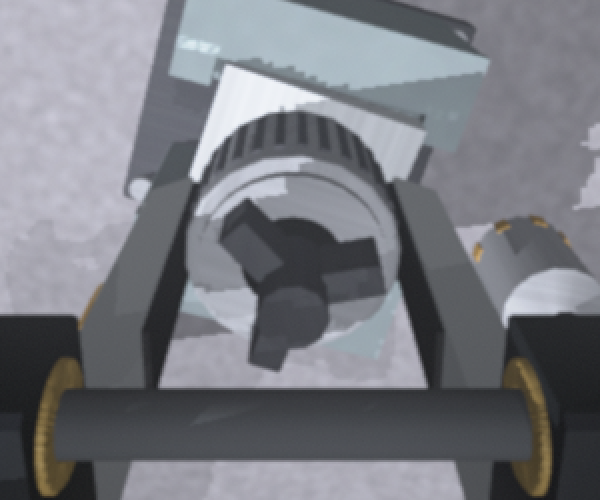

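Torque starts rising at about 1.05 rad of turn, which is the jaws touching the shank. So I need about 0.2 rad beyond that.

```bash
python3 - <<'E'
from h import *
from plant import r,vision,models,telemetry,gripper_to
import cv2
q0=np.array(telemetry.current_joints()); q0[5]=-0.984
for d in (1.19,1.23,1.27):
    q=q0.copy(); q[5]+=d; r.movej(q)
    T=telemetry.current_torque()
    print(d,T.round(3),telemetry.current_wrist_force().round(1),round(telemetry.current_opening(),4),(np.array(telemetry.current_joints())-q0)[5].round(4),telemetry.current_joint_efforts()[5].round(3),telemetry.current_t())
    if abs(T[2])>1.2: print("stop"); break
im=vision.snapshot("wrist"); cv2.imwrite("pics/j_wrist.png",im[150:400,180:480,::-1].repeat(2,0).repeat(2,1))
E
```

```text
1.19 [-0.768  0.398  0.438] [-2.8 -3.3  2.5] 0.0535 1.1879 0.436 16.05
1.23 [-0.788  0.363  0.966] [-2.7 -3.9  2.7] 0.0529 1.2276 0.908 16.3
1.27 [-0.086  0.337  0.914] [-1.9 -1.2  2.5] 0.0534 1.2683 0.941 16.55
```

View pics/j_wrist.png

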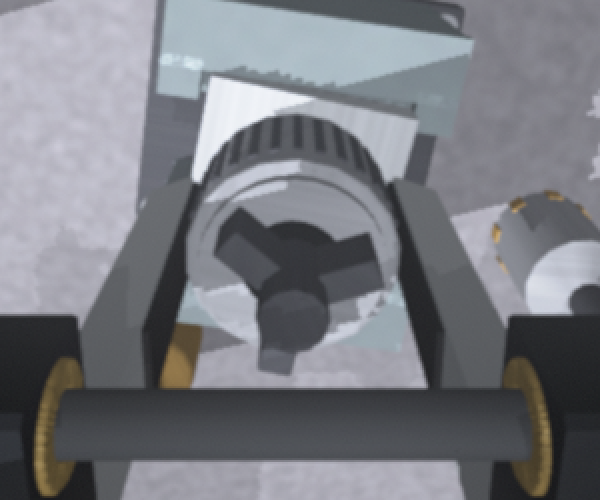

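```bash
python3 - <<'E'
from h import *
from plant import r,vision,models,telemetry,gripper_to
import cv2
q0=np.array(telemetry.current_joints()); q0[5]=-0.984
q=q0.copy(); q[5]+=1.31; r.movej(q)
f=lambda:print(telemetry.current_ee_pos().round(4),telemetry.current_torque().round(3),telemetry.current_wrist_force().round(1),round(telemetry.current_opening(),4),telemetry.current_t())
f()
a=vision.snapshot("wrist")
p=np.array(telemetry.current_ee_pos()); p[2]=.087+.015
print(r.move_l(p.tolist(),vel=.04,guard=30)); f()
b=vision.snapshot("wrist")
cv2.imwrite("pics/k.png",np.hstack([a[170:390,240:420,::-1],b[170:390,240:420,::-1]]).repeat(2,0).repeat(2,1))
im=vision.snapshot("side"); cv2.imwrite("pics/k_side.png",cv2.resize(im[180:270,255:365,::-1],None,fx=6,fy=6,interpolation=cv2.INTER_CUBIC))
E
```

```text
[0.6064 0.0826 0.0871] [0.396 0.17  0.627] [0.2 1.3 2.1] 0.0533 16.85
False
[0.6059 0.0824 0.1018] [ 0.037 -0.086 -0.036] [ 0.1  0.1 -6.8] 0.0534 17.425
```

View pics/k.png

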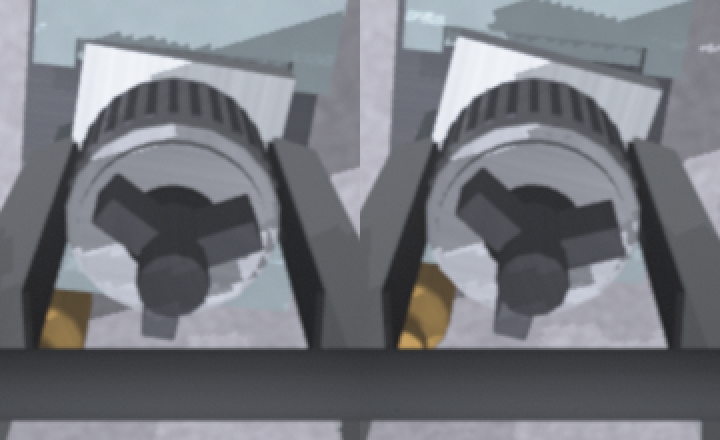

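View pics/k_side.png

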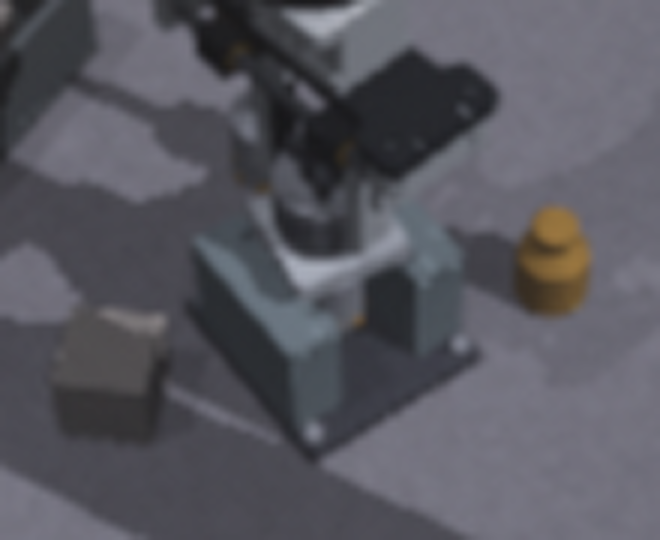

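On the test lift the bit moved with the chuck: the shank sits at the same place between the jaws, and the load change is 7.7 N, about both masses. The flange turned about 0.1 rad relative to the fingers, which I read as elastic wind-up being released. Now the full lift.

```bash
python3 - <<'E'
from h import *
from plant import r,vision,models,telemetry,gripper_to
import cv2
f=lambda:print(telemetry.current_ee_pos().round(4),telemetry.current_torque().round(3),telemetry.current_wrist_force().round(1),round(telemetry.current_opening(),4),telemetry.current_t())
p=np.array(telemetry.current_ee_pos()); p[2]=.087+.155
print(r.move_l(p.tolist(),vel=.06)); r.hold(.8); f()
b=vision.snapshot("wrist"); cv2.imwrite("pics/l.png",b[170:390,240:420,::-1].repeat(2,0).repeat(2,1))
for c in ("side","wrist"):
    im=vision.snapshot(c)
    if c=="side": cv2.imwrite("pics/l_side.png",cv2.resize(im[140:260,245:375,::-1],None,fx=5,fy=5,interpolation=cv2.INTER_CUBIC))
    for th in ["bit_top","bit","chuck","sleeve_grip"]:
        print(c,th,[(np.round(d["at"],4).tolist(),round(d["score"],2)) for d in models.mark_of(th,c)[:2]])
f()
E
```

```text
False
[0.6059 0.0824 0.242 ] [-0.026 -0.057 -0.006] [-1.3  0.7 -7.7] 0.0534 20.8083
side bit_top [([0.606, 0.0777, 0.3086], 0.69), ([0.6974, -0.0039, -0.0018], 0.46)]
side bit [([0.6009, 0.0812, 0.1636], 0.53)]
side chuck [([0.6073, 0.0798, 0.2275], 0.62)]
side sleeve_grip [([0.6049, 0.0806, 0.2675], 0.82), ([0.6032, 0.0785, 0.1629], 0.61)]
wrist bit_top [([0.6082, 0.0792, 0.3088], 0.76)]
wrist bit []
wrist chuck [([0.6052, 0.0807, 0.2284], 0.96)]
wrist sleeve_grip [([0.6068, 0.081, 0.2704], 0.85)]
[0.6059 0.0824 0.242 ] [-0.011 -0.08   0.018] [-0.9 -0.4 -7.5] 0.0533 21.3583
```

View pics/l.png

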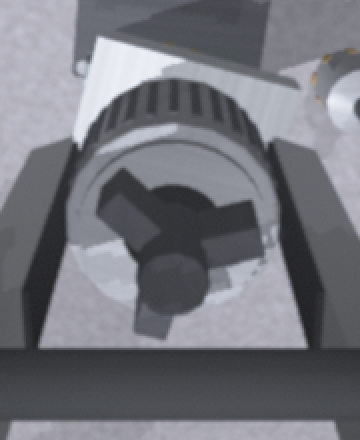

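View pics/l_side.png

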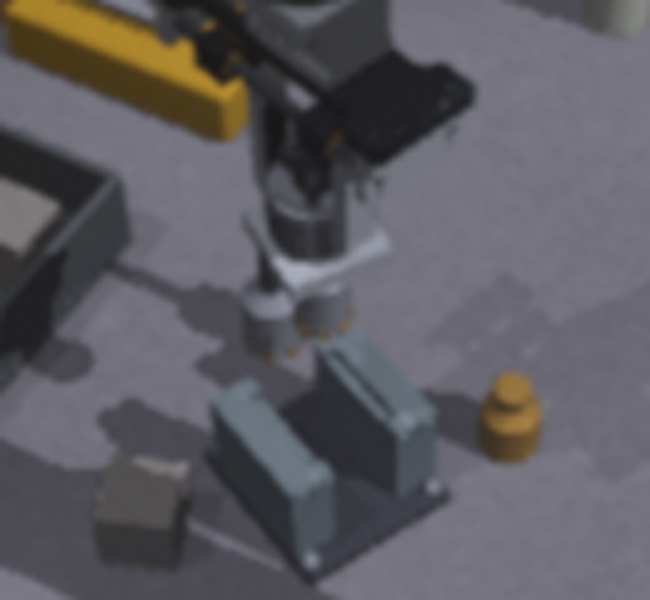

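The side view shows the chuck and bit hanging clear above the empty stand. The crown is at about (325,310), and the cube and weight have not moved. Bit bottom is at about 0.165 m, some 8 cm above the stand top.

```bash
python3 - <<'E'
from plant import r,telemetry
r.hold(.3); print(abs(telemetry.current_dq()).max(),telemetry.current_opening()); r.sign_off(); print(telemetry.current_t())
E
```

```text
0.0025804522292558565 0.05331223664836772
the job is handed in; nothing more can be done
the job is handed in; nothing more can be done
```

The chuck is tightened on the bit, and the arm is holding both upright and still above the stand. I handed the job in at about 22 s. The sleeve was turned clockwise by 1.31 rad at the wrist, which I estimate as about 1.2 rad or more at the sleeve. Chuck and bit were then lifted 15.5 cm straight up.

- **Last checks:**
  - The bit's lower end is at about 0.165 m, some 8 cm above the stand top.
  - The load on the wrist is about 7.6 N, roughly the weight of both parts.
  - The fingers are steady at 53 mm on the sleeve and the arm is practically still.
  - The bit sits unchanged between the jaws.
  - The nearby cube, weight and spare bit look untouched; I did not re-check the things further away after the lift.
- **First grasp missed:** the real fingertips sat about 34 mm higher than the stated tool frame implies. The fingers closed to 31 mm on the chuck's jaws, above the sleeve. I found this in the side and wrist pictures, opened, went lower and gripped the sleeve properly. Side force in that first grasp was about 12 N.
- **Less certain:** wrist torque at rest was only a rough guide to when the jaws bit. The chuck also turned about 0.1 rad relative to the fingers as it left the stand. I took that as wind-up being released, and the 1.2 rad figure already allows for it. I did not measure the sleeve angle directly.

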